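# Scrape the off-cuts from a sprung sample plate into its catch tray

## Robot

A 6-joint arm with a two-finger parallel gripper is mounted at the origin on a cart in front of the work surface, level with it; the furniture and walls round the work are solid. World frame = base frame: x ahead of the robot, y to its left, z up, the work surface at z = 0. Lengths are in m, angles in degrees, forces in N, time in s.
With the tool pointing down it reaches from about 0.35 to 0.875 m from the base axis. Payload 4.2 kg.
Tool frame: the origin (TCP) lies between the finger pads; the fingertips stand 8 mm ahead of it and the grasp point (between the pads) lies 11 mm behind it; x points along the fingers, y is the direction in which the jaws open and shut, and the axes are right-handed (so a half turn about x gives the same grasp; the last joint's range is limited). The gripper opens to 87 mm and grips with 3 to 60 N. Pads are 19 mm wide; open, the fingers measure 117 mm over their backs; the gripper's body (75 mm by 190 mm) begins 51 mm behind the grasp point.
Start: joints at [14.817, 22.042, 0.453, 0, -68.411, -14.817], TCP at [0.625, 0, 0.231] pointing down, gripper open.
Joint ranges: [-179.83, 179.83], [-69.29, 118.12], [-61.27, 80.66], [-181.25, 117.63], [-171.15, -9.14], [-177.46, 177.46]. Speed limits (degrees/s): [159.86, 159.86, 180, 180, 180, 180].

## Interface

Orientations are given as a 3x3 rotation matrix whose columns are the frame's x, y, z axes.
In Python, from station import r gives the robot as it stands. The module is installed in compiled form; this text tells all that it offers.
- The arm moves only by the tool move_arm, never from a script. Its argument "increments" is one flat list of numbers, 7 for each row, row after row: the turn, a rotation vector about the tool's x, y, z in degrees, then the shift along the tool's x, y, z in m, then the finger opening in m, from 0 to 0.087. A call has 1 to 12 rows; each row is the pose to reach, as a shift and turn from the pose commanded when the call began, along the tool's axes at that moment; what a row does not reach only later rows make up. A row lasts 1/12 s, in which the tool goes at most 41.7 mm and 7.16 degrees, less where a joint would pass 70% of its speed; a pose out of reach is approached as far as the arm can. A call with a gripper value outside its range is refused whole. The fingers move at their own pace and stop on an object; the grip force is fixed at half the most. Time passes only in rows, so rows that repeat a pose let the fingers close. It gives the time, the measured TCP pose, the force and the opening at its end, in the units of the state.
- r.sense(): the state, without advancing time (a new reading comes with each control period).
- r.capture(name): name is "scene" or "side" or "wrist"; returns the picture (480x640x3 uint8, red, green, blue); there is no depth.
- r.calibration(name): a dict with "fx", "fy", "cx", "cy" (pixels), "rvec" (rotation vector, rad) and "tvec" (3), from world to camera coordinates, as OpenCV has them; the wrist camera has in their place "tool_from_camera" (4x4, takes a point from camera to tool coordinates, whose origin is the TCP and whose axes are the tool frame's). Camera axes: x right, y down, z forward; pixel columns grow to the right and rows downward; lengths in m; the calibration is good to about 2 mm. A picture is of the moment at which its call begins: read the wrist's pose just before it. calibration takes no time and is no camera call.
- r.finish_job(): hands the job in, once; it reports no verdict.
The state is a dict: "time_s": time; "joints": joint angles; "joint_velocities": joint speeds; "effort": joint torques, N m; "tcp_pos": TCP position; "ee_rot": TCP orientation; "wrist_force": force on the tool from outside, world axes, zero at the start; "moment": the same for the moment, N m; "gripper_width": opening from 0.0 (shut) to 1.0 (fully open).
Only numpy, scipy, OpenCV 4.12 (cv2) and the standard library are available. Lean on these libraries where they do the work, as an engineer would, in place of code of your own. Each camera call takes 0.05 s, during which the arm holds its last target.

## Task

Take the orange scraper block from its grey rest pad, set it on the white sprung plate behind the three plastic off-cuts (at the end away from the dark steel catch tray), and scrape them all off the open edge into the tray, not touching them with the fingers. Keep the block square to the plate and pressed down firmly from the back until its front face reaches the open edge, so that the plate visibly gives under it the whole way (2 mm or more) without being pushed down to its stop (12 mm). Then stand the scraper upright on the middle of its rest pad again, and leave the other lab things alone.

Things in the scene. Friction and masses are not known exactly. Their poses are not given: they have to be found in the camera images.
- stand: fixed grey stand; origin on the worktop under the middle of the white plate that it carries. The plate is 150 mm wide between side rims (x = -75 to +75 mm) and runs from the back rim at y = +110 mm to its open edge at y = -119 mm; scraping goes along -y. Rims stand 15 mm above it. The off-cuts lie between y = -105 and +40 mm.
- set_down (a point): point on the stand at worktop height, x = 0, y = +77 mm of the stand, axes as the stand: above it the scraper's middle goes down behind the off-cuts. The height of the plate's surface is NOT given: it is set anew each time, level, 70 to 90 mm above the worktop; feel for it.
- tray_floor (a point): middle of the floor of the dark steel catch tray, 4 mm above the worktop, fixed to the stand below the open edge, axes as the stand. Inside it is 152 mm (x) by 109 mm (y); side walls 46 mm high, end wall 62 mm.
- plate (a joint): how far the white plate is pushed down on its springs, in m: 0 at rest, stop at 0.012. It gives vertically and stays level. The springs hold it up with about 1 N at rest and yield 1 mm for each 1.5 N more (2 mm at about 4 N, 11 mm at about 17.5 N).
- scraper_grip (a point): middle of the scraper's grip, 52 mm above its underside. The block stands upright (z up): orange foot 138 mm long (x), 36 mm wide (y), 26 mm high, rubber sole; on it a grey grip plate 96 mm long (x), 22 mm thick (y), up to 88 mm. About 0.18 kg, loose, both sides alike. With its x along the stand's x the foot fits between the rims with 6 mm spare at each end.
- pad: fixed light-grey rest pad, 190 x 100 x 4 mm (x, y, z), on the worktop; origin at the centre of its underside. The scraper starts upright on it and goes back there.
- chip_amber: amber loose flat off-cut, about 55 x 30 mm and 10 mm thick, 40 g; origin at the centre of its underside. Lies somewhere on the white plate. Not to be touched with the fingers.
- chip_green: green loose flat off-cut, about 55 x 30 mm and 10 mm thick, 40 g; origin at the centre of its underside. Lies somewhere on the white plate. Not to be touched with the fingers.
- chip_blue: blue loose flat off-cut, about 55 x 30 mm and 10 mm thick, 40 g; origin at the centre of its underside. Lies somewhere on the white plate. Not to be touched with the fingers.
- flask_125_b: conical glass flask, 67 mm wide, 114 mm high; bystander, loose, origin at the centre of its underside; leave it where it stands.
- beaker: glass beaker, 72 mm wide, 94 mm high; bystander, loose, origin at the centre of its underside; leave it where it stands.
- amber_bottle: amber bottle with black cap, 52 mm wide, 116 mm high; bystander, loose, origin at the centre of its underside; leave it where it stands.
- petri: petri dish, 69 mm wide, 16 mm high; bystander, loose, origin at the centre of its underside; leave it where it stands.
- lab_timer: white timer, 70 x 62 x 18 mm; bystander, loose, origin at the centre of its underside; leave it where it stands.
- tape: roll of beige tape, 68 mm wide, 19 mm high; bystander, loose, origin at the centre of its underside; leave it where it stands.

How it is judged:
By the outcome, as a careful person would: the job done as asked, in the order asked, and still so for the second after the job is handed in, with the robot touching nothing.
It also fails if it takes over 64 s, if anything falls off the work surface, if the arm or the gripper's body presses on something with over 40 N, if the wrist force passes 120 N, or if a joint passes its speed limit or range.

## Working session

There is one attempt and no reset: what is moved stays moved. The work goes in short steps, Python scripts to look and compute and a tool call to move; the robot and the scene stay as the last step left them, time stands still between calls to the robot, and variables do not carry over. Pictures are saved under pics/ and viewed, and the job is handed in when it is done.

Besides the shell and the picture viewer there is one more tool, called after "Emit:" by a JSON object that holds its "api" and its "payload". move_arm: Moves the arm, as the interface text tells. Its arguments: {"type":"object","properties":{"increments":{"type":"array","items":{"type":"number"}}},"required":["increments"]}

```bash
mkdir -p pics
python3 - <<'E'
from station import r
import cv2
s=r.sense(); print(s['tcp_pos'],s['ee_rot'],s['time_s'],s['wrist_force'],s['gripper_width'])
for n in ['scene','side','wrist']:
    cv2.imwrite(f'pics/{n}0.png',r.capture(n)[:,:,::-1]); print(n,r.calibration(n))
E
```

```text
[6.24411868e-01 2.24741600e-05 2.29464342e-01] [[-2.19523648e-03 -9.99997570e-01  2.02553756e-04]
 [-7.53920756e-05  2.02719748e-04  9.99999977e-01]
 [-9.99997588e-01  2.19522116e-03 -7.58369101e-05]] 0.0 [-0.34116561  0.55929176 -0.56501541] 0.9984656815405588
scene {'fx': 623.6522259137042, 'fy': 623.6522259137042, 'cx': 303.12274934801655, 'cy': 238.6484932290687, 'rvec': array([ 1.24599005, -2.33336763,  0.8883917 ]), 'tvec': array([0.40051961, 0.35337358, 1.37237178])}
side {'fx': 577.4829257579602, 'fy': 577.4829257579602, 'cx': 319.37856108849604, 'cy': 238.31642783765776, 'rvec': array([ 2.09853949, -0.60278597,  0.29633857]), 'tvec': array([-0.4061173 ,  0.29584764,  1.38060773])}
wrist {'fx': 350.40411068024025, 'fy': 350.40411068024025, 'cx': 318.2134179727176, 'cy': 239.36783481629632, 'tool_from_camera': array([[-1.07187689e-03, -2.41114574e-01,  9.70496065e-01,
        -1.53914087e-01],
       [ 9.99999419e-01, -3.71738334e-04,  1.01210585e-03,
        -4.40036662e-04],
       [ 1.16737121e-04,  9.70496586e-01,  2.41114833e-01,
        -6.51710030e-02],
       [ 0.00000000e+00,  0.00000000e+00,  0.00000000e+00,
         1.00000000e+00]])}
```

View pics/scene0.png

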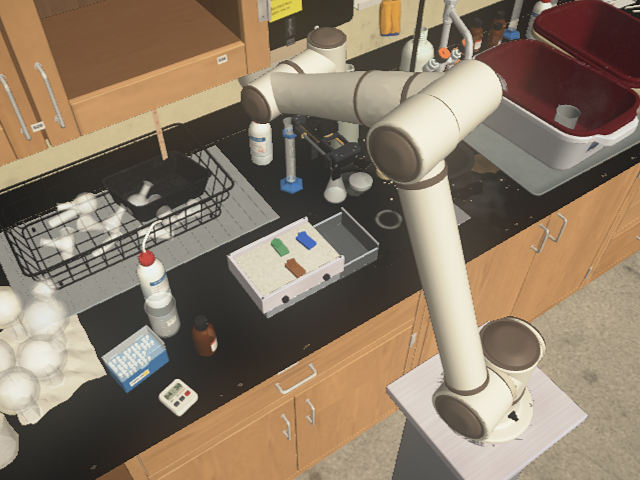

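View pics/side0.png

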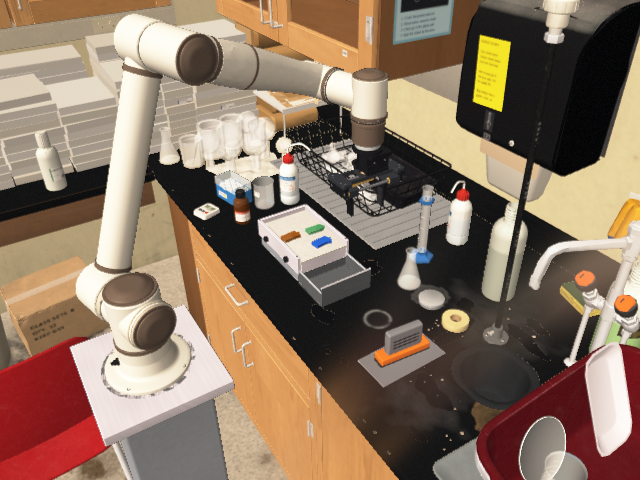

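View pics/wrist0.png

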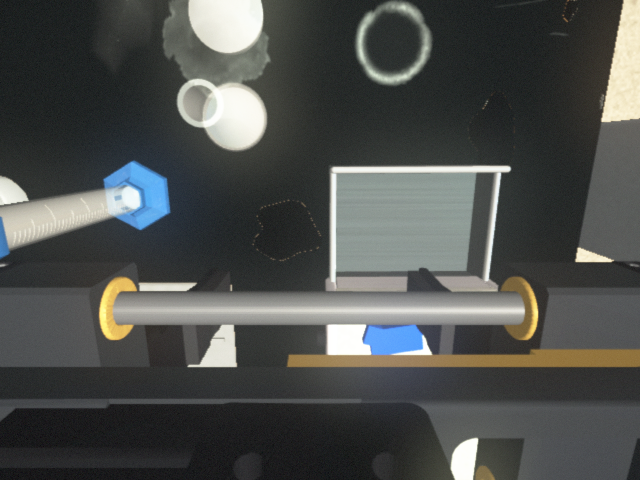

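Run:
```python
import cv2
a=cv2.imread('pics/side0.png'); 
cv2.imwrite('pics/s_pad.png',cv2.resize(a[300:400,340:470],None,fx=6,fy=6,interpolation=cv2.INTER_CUBIC))
cv2.imwrite('pics/s_st.png',cv2.resize(a[195:310,245:380],None,fx=5.9,fy=5.2,interpolation=cv2.INTER_CUBIC))
b=cv2.imread('pics/scene0.png')
cv2.imwrite('pics/c_st.png',cv2.resize(b[200:320,220:390],None,fx=4.7,fy=4.7,interpolation=cv2.INTER_CUBIC))
```

```text
(no output)
```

View pics/s_pad.png

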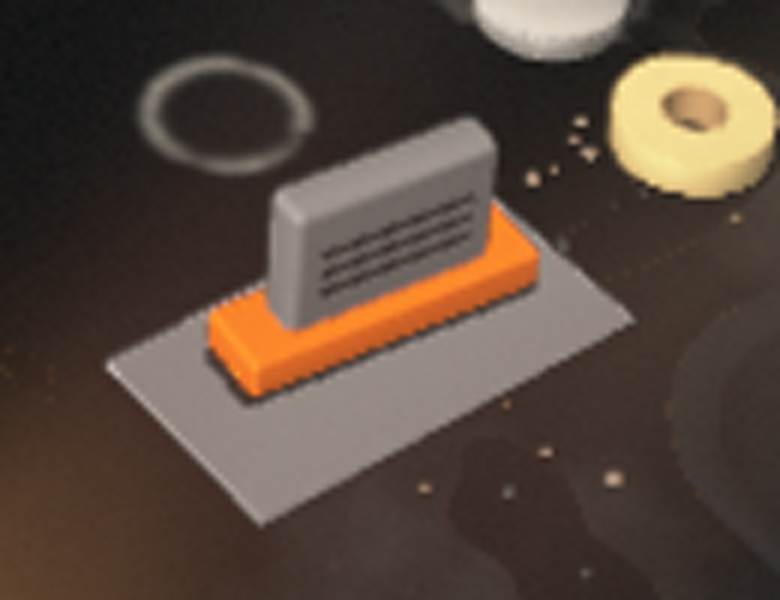

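View pics/s_st.png

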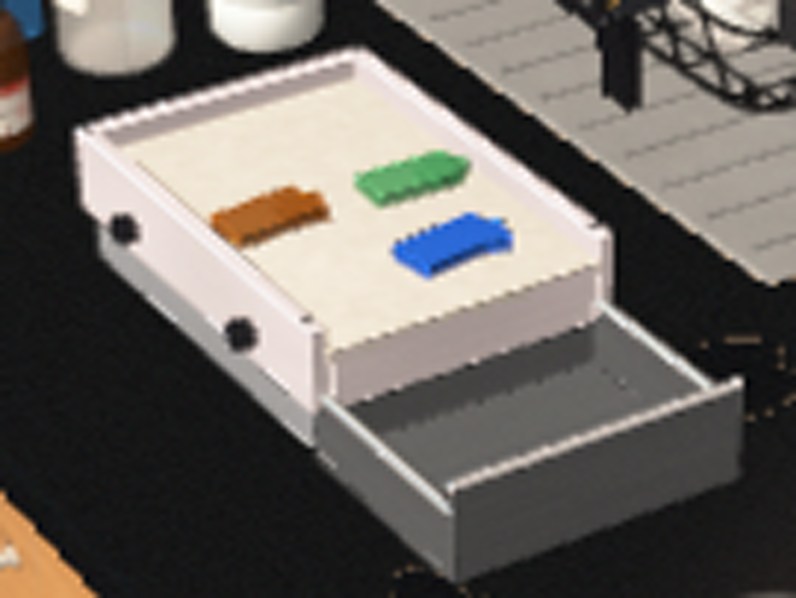

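View pics/c_st.png

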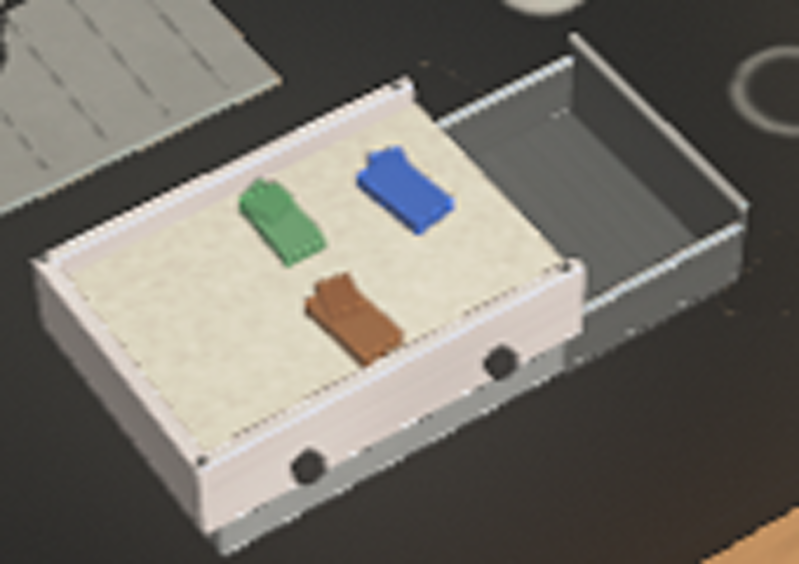

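```bash
cat > h.py <<'E'
import numpy as np,cv2
from scipy.optimize import least_squares
from station import r
def P(n):
    c=r.calibration(n); K=np.array([[c['fx'],0,c['cx']],[0,c['fy'],c['cy']],[0,0,1]]); return K,c['rvec'],c['tvec']
def proj(n,X):
    K,rv,tv=P(n); return cv2.projectPoints(np.asarray(X,float).reshape(-1,3),rv,tv,K,None)[0].reshape(-1,2)
def ray(n,uv,z):
    K,rv,tv=P(n);R=cv2.Rodrigues(rv)[0]; d=R.T@np.linalg.inv(K)@np.array([*uv,1.]); o=-R.T@tv
    return o+d*(z-o[2])/d[2]
def tri(us,uc):
    A=[]
    for n in('side','scene'):
        K,rv,tv=P(n);A.append(K@np.c_[cv2.Rodrigues(rv)[0],tv])
    X=cv2.triangulatePoints(A[0],A[1],np.array(us,float).reshape(2,1),np.array(uc,float).reshape(2,1));return (X[:3]/X[3]).ravel()
def pose(p,X):
    c,s=np.cos(p[2]),np.sin(p[2]);X=np.asarray(X,float)
    return np.c_[p[0]+c*X[:,0]-s*X[:,1],p[1]+s*X[:,0]+c*X[:,1],X[:,2]]
E
python3 - <<'E'
from h import *
sp=lambda u:(u[0]/6+340-.4,u[1]/6+300-.4)
sc=lambda u:(u[0]/5.9+245-.4,u[1]/5.2+195-.4)
cc=lambda u:(u[0]/4.7+220-.4,u[1]/4.7+200-.4)
for k,(a,b) in dict(bl=((78,130),(203,462)),br=((362,48),(37,262)),fl=((320,322),(582,265)),fr=((608,232),(410,82)),
  tl=((455,490),(746,207)),tr=((742,380),(573,37)),tbl=((455,580),(742,280)),ol=((330,355),(562,265)),orr=((600,265),(438,100))).items():
    print(k,tri(sc(a),cc(b)).round(4))
pc=[sp(u) for u in((107,365),(262,525),(633,320))]
print('pad',[ray('side',u,.004).round(4) for u in pc])
for u,z in(((255,400),.004),((540,287),.004),((262,370),.03),((210,318),.03),((540,258),.03),((497,203),.03)): print(ray('side',sp(u),z).round(4))
for u in ((290,215),(275,190),(480,118),(497,150)): print('top',ray('side',sp(u),.092).round(4))
E
```

```text
bl [0.4456 0.2949 0.0943]
br [0.612  0.2982 0.0906]
fl [0.45   0.0633 0.0933]
fr [0.6105 0.0633 0.0918]
tl [ 0.4529 -0.052   0.0608]
tr [ 0.6101 -0.0492  0.0634]
tbl [ 0.4506 -0.0526  0.0021]
ol [0.4609 0.0637 0.0741]
orr [0.5989 0.0524 0.0809]
pad [array([ 0.4196, -0.2653,  0.004 ]), array([ 0.4223, -0.3634,  0.004 ]), array([ 0.6105, -0.3578,  0.004 ])]
[ 0.4578 -0.3115  0.004 ]
[ 0.5913 -0.3239  0.004 ]
[ 0.4536 -0.3196  0.03  ]
[ 0.453  -0.2866  0.03  ]
[ 0.5828 -0.3303  0.03  ]
[ 0.5887 -0.297   0.03  ]
top [ 0.4722 -0.3076  0.092 ]
top [ 0.4756 -0.2937  0.092 ]
top [ 0.5674 -0.3043  0.092 ]
top [ 0.5611 -0.3219  0.092 ]
```

Emit:
{"api": "move_arm", "payload": {"increments": [90,0,0,-0.05,0.105,-0.31,0.087,90,0,0,-0.05,0.105,-0.31,0.087,90,0,0,-0.05,0.105,-0.31,0.087,90,0,0,-0.05,0.105,-0.31,0.087,90,0,0,-0.05,0.105,-0.31,0.087,90,0,0,-0.05,0.105,-0.31,0.087,90,0,0,-0.05,0.105,-0.31,0.087,90,0,0,-0.05,0.105,-0.31,0.087,90,0,0,-0.05,0.105,-0.31,0.087,90,0,0,-0.05,0.105,-0.31,0.087,90,0,0,-0.05,0.105,-0.31,0.087,90,0,0,-0.05,0.105,-0.31,0.087]}}

```text
time_s: 1.15
tcp_pos: [0.5195, -0.3104, 0.2801]
ee_rot: [[-0.001, -0.063, 0.998], [0.001, 0.998, 0.063], [-1.0, 0.001, -0.001]]
wrist_force: [0.3, 0.3, -0.8]
gripper_width: 0.999
```

Emit:
{"api": "move_arm", "payload": {"increments": [0,0,0,0,0,0,0.087,0,0,0,0,0,0,0.087]}}

```text
time_s: 1.32
tcp_pos: [0.5198, -0.3099, 0.2802]
ee_rot: [[-0.001, -0.074, 0.997], [0.0, 0.997, 0.074], [-1.0, 0.0, -0.001]]
wrist_force: [-0.6, 1.1, 0.2]
gripper_width: 0.997
```

Run:
```python
from station import r
import cv2
s=r.sense(); print(s['tcp_pos'],s['ee_rot'],s['time_s'],s['wrist_force'],s['joints'])
for n in ['scene','wrist']:
    cv2.imwrite(f'pics/{n}1.png',r.capture(n)[:,:,::-1])
```

```text
[ 0.5198209  -0.30993295  0.28019075] [[-6.40450271e-04 -7.38306842e-02  9.97270585e-01]
 [ 3.27203806e-04  9.97270721e-01  7.38309044e-02]
 [-9.99999741e-01  3.73595753e-04 -6.14544622e-04]] 1.3167 [-0.63012951  1.11099249  0.18319506] [-1.54987991e+01  1.84653179e+01  2.25650860e+00 -8.60023384e-03
 -7.38315612e+01 -7.02647571e+01]
```

View pics/scene1.png

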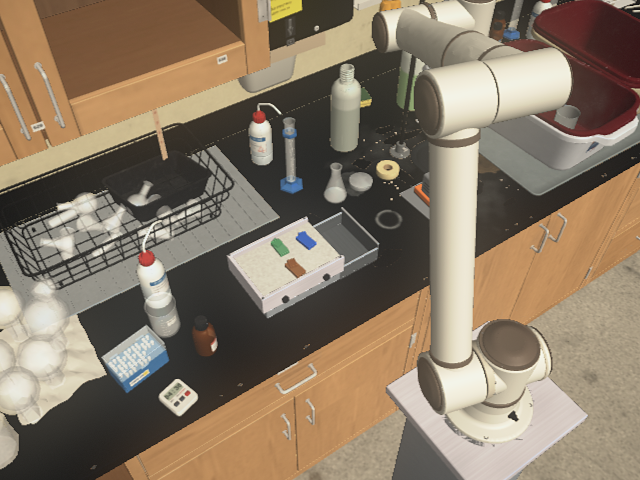

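View pics/wrist1.png

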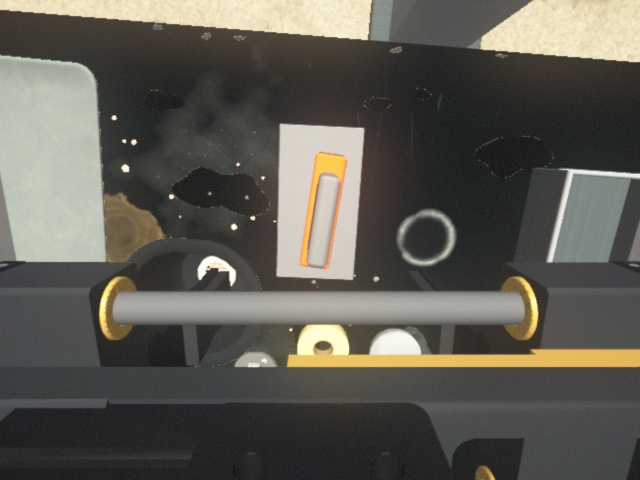

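```bash
cat >> h.py <<'E'
def wray(uv,z,s):
    c=r.calibration('wrist'); d=np.array([(uv[0]-c['cx'])/c['fx'],(uv[1]-c['cy'])/c['fy'],1.])
    T=np.eye(4);T[:3,:3]=s['ee_rot'];T[:3,3]=s['tcp_pos'];M=T@c['tool_from_camera']
    o=M[:3,3];d=M[:3,:3]@d;return o+d*(z-o[2])/d[2]
E
python3 - <<'E'
import cv2
a=cv2.imread('pics/wrist1.png');cv2.imwrite('pics/w1c.png',cv2.resize(a[115:290,250:390],None,fx=3.4*1,fy=3.4,interpolation=cv2.INTER_CUBIC))
E
```

```text
(no output)
```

View pics/w1c.png

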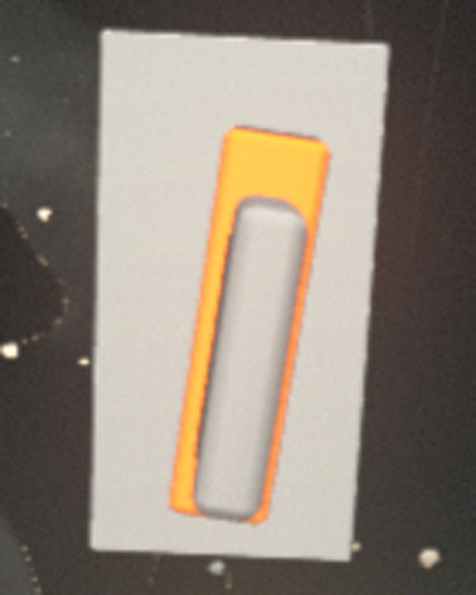

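Run:
```python
from h import *
s=r.sense()
f=lambda u,z:wray((u[0]/3.4+250-.35,u[1]/3.4+115-.35),z,s)
def rep(n,pts,z):
    X=np.array([f(u,z) for u in pts]);print(n,X[:,:2].round(4).tolist(),X.mean(0).round(4))
    for a,b in((0,3),(1,2)):print('  long yaw',np.degrees(np.arctan2(X[b,1]-X[a,1],X[b,0]-X[a,0])),np.linalg.norm(X[a]-X[b]))
rep('pad',[(102,30),(389,44),(350,560),(90,550)],.004)
rep('foot',[(228,126),(331,140),(268,525),(168,510)],.03)
rep('grip',[(238,197),(307,206),(261,522),(193,516)],.092)
```

```text
pad [[0.4253, -0.3617], [0.4226, -0.2628], [0.6114, -0.258], [0.6146, -0.3574]] [ 0.5185 -0.31    0.004 ]
  long yaw 1.3022096315647178 0.18941084133822875
  long yaw 1.466364763365178 0.1888399432684783
foot [[0.4541, -0.3161], [0.4561, -0.2819], [0.5909, -0.2919], [0.5879, -0.3278]] [ 0.5222 -0.3044  0.03  ]
  long yaw -5.006162674018061 0.1343164254824229
  long yaw -4.245933564258982 0.1351870744103797
grip [[0.4735, -0.3116], [0.4745, -0.2919], [0.5693, -0.2975], [0.5689, -0.3181]] [ 0.5215 -0.3048  0.092 ]
  long yaw -3.904012424854528 0.0956397108411307
  long yaw -3.3653006466044277 0.09490777996658809
```

Emit:
{"api": "move_arm", "payload": {"increments": [7,0,0,0.03,0.0048,0.002,0.087,8.4,0,0,0.07,0.0048,0.002,0.087,8.4,0,0,0.11,0.0048,0.002,0.087,8.4,0,0,0.14,0.0048,0.002,0.087,8.4,0,0,0.165,0.0048,0.002,0.087,8.4,0,0,0.19,0.0048,0.002,0.087,8.4,0,0,0.21,0.0048,0.002,0.087,8.4,0,0,0.225,0.0048,0.002,0.087,8.4,0,0,0.232,0.0048,0.002,0.087,8.4,0,0,0.232,0.0048,0.002,0.087]}}

```text
time_s: 2.25
tcp_pos: [0.5207, -0.3046, 0.0467]
ee_rot: [[-0.004, 0.075, 0.997], [0.001, 0.997, -0.075], [-1.0, 0.001, -0.004]]
wrist_force: [0.4, 0.4, 0.1]
gripper_width: 0.999
```

Run:
```python
from station import r
import cv2
s=r.sense(); print(s['tcp_pos'],s['ee_rot'],s['time_s'],s['wrist_force'])
a=r.capture('side')[:,:,::-1];cv2.imwrite('pics/s2.png',cv2.resize(a[250:400,330:480],None,fx=4,fy=4))
```

```text
[ 0.52066897 -0.30460018  0.04673711] [[-3.59871261e-03  7.45113531e-02  9.97213672e-01]
 [ 1.11639946e-03  9.97219807e-01 -7.45077827e-02]
 [-9.99992901e-01  8.45156706e-04 -3.67189193e-03]] 2.25 [0.37781167 0.44349556 0.10060717]
```

View pics/s2.png

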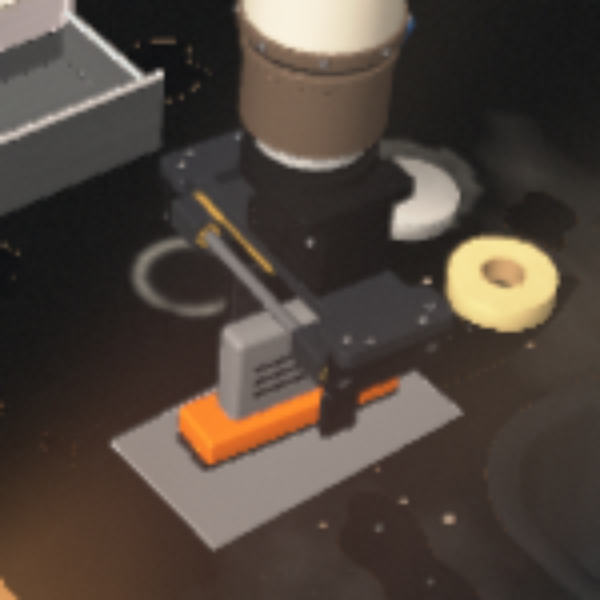

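Emit:
{"api": "move_arm", "payload": {"increments": [0,0,0,0,0,0,0.05,0,0,0,0,0,0,0.03,0,0,0,0,0,0,0.025,0,0,0,0,0,0,0.02,0,0,0,0,0,0,0.015,0,0,0,0,0,0,0.01,0,0,0,0,0,0,0,0,0,0,0,0,0,0,0,0,0,0,0,0,0,0,0,0,0,0,0,0]}}

```text
time_s: 3.13
tcp_pos: [0.5216, -0.305, 0.0485]
ee_rot: [[-0.0, 0.076, 0.997], [0.0, 0.997, -0.076], [-1.0, 0.0, -0.0]]
wrist_force: [0.0, -0.0, 0.3]
gripper_width: 0.328
```

Emit:
{"api": "move_arm", "payload": {"increments": [0,0,0,-0.005,0,0,0,0,0,0,-0.015,0,0,0,0,0,0,-0.03,0,0,0,0,0,0,-0.05,0,0,0,0,0,0,-0.05,0,0,0,0,0,0,-0.05,0,0,0]}}

```text
time_s: 3.63
tcp_pos: [0.5223, -0.3051, 0.0999]
ee_rot: [[0.003, 0.076, 0.997], [-0.001, 0.997, -0.076], [-1.0, -0.0, 0.003]]
wrist_force: [-0.0, 0.6, -2.8]
gripper_width: 0.252
```

Run:
```python
from station import r
import cv2
s=r.sense(); print(s['tcp_pos'],s['ee_rot'],s['time_s'],s['wrist_force'])
a=r.capture('side')[:,:,::-1];cv2.imwrite('pics/s3.png',cv2.resize(a[200:400,330:480],None,fx=3,fy=3))
cv2.imwrite('pics/w3.png',r.capture('wrist')[:,:,::-1])
```

```text
[ 0.52231125 -0.30512907  0.09994437] [[ 2.95990818e-03  7.58852339e-02  9.97112165e-01]
 [-5.54718628e-04  9.97116504e-01 -7.58839175e-02]
 [-9.99995466e-01 -3.28507265e-04  2.99346825e-03]] 3.6333 [-0.02144097  0.62771741 -2.81759679]
```

View pics/s3.png

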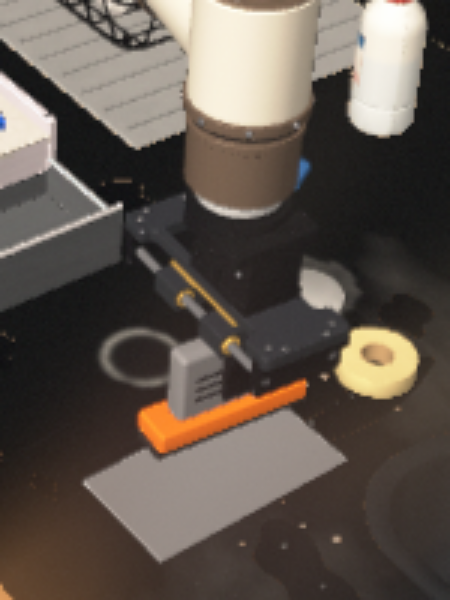

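View pics/w3.png

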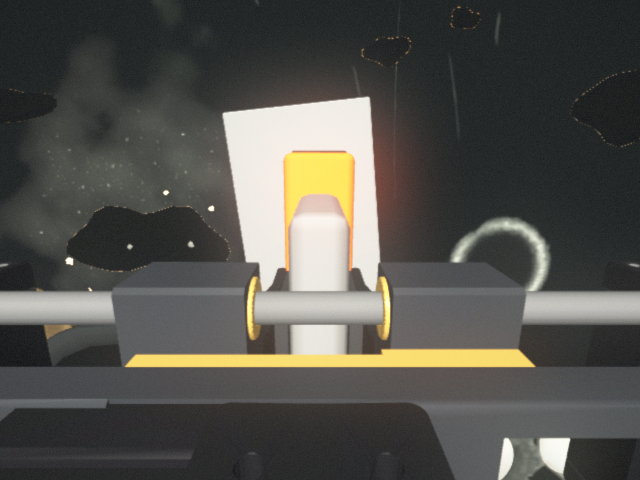

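Emit:
{"api": "move_arm", "payload": {"increments": [0,0,0,-0.03,0,0,0,0,0,0,-0.06,0,0,0,0,0,0,-0.09,0.01,0,0,-1,0,0,-0.12,0.03,-0.002,0,-2,0,0,-0.14,0.06,-0.004,0,-3,0,0,-0.15,0.095,-0.006,0,-4,0,0,-0.15,0.13,-0.008,0,-5,0,0,-0.15,0.165,-0.01,0,-5.4,0,0,-0.15,0.2,-0.012,0,-5.4,0,0,-0.15,0.235,-0.014,0,-5.4,0,0,-0.15,0.27,-0.016,0,-5.4,0,0,-0.15,0.305,-0.018,0]}}

```text
time_s: 4.73
tcp_pos: [0.5257, 0.002, 0.2472]
ee_rot: [[-0.003, -0.018, 1.0], [-0.0, 1.0, 0.018], [-1.0, -0.0, -0.003]]
wrist_force: [0.8, -0.1, -1.9]
gripper_width: 0.253
```

Run:
```python
from station import r
import cv2
s=r.sense(); print(s['tcp_pos'],s['ee_rot'],s['time_s'],s['wrist_force'])
```

```text
[0.52568244 0.0020428  0.2471993 ] [[-2.82134368e-03 -1.82160638e-02  9.99830093e-01]
 [-3.10992572e-04  9.99834040e-01  1.82152581e-02]
 [-9.99995972e-01 -2.59548229e-04 -2.82654051e-03]] 4.7333 [ 0.80134537 -0.07196577 -1.94720019]
```

Emit:
{"api": "move_arm", "payload": {"increments": [0,0,0,0,0.035,0.001,0,0,0,0,0,0.07,0.002,0,0,0,0,0,0.105,0.003,0,0,0,0,0,0.14,0.004,0,0,0,0,0,0.175,0.006,0,0,0,0,0,0.21,0.007,0,0,0,0,0,0.235,0.008,0,0,0,0,0,0.25,0.009,0,0,0,0,0,0.258,0.009,0,0,0,0,0,0.258,0.009,0,0,0,0,0,0.258,0.009,0]}}

```text
time_s: 5.65
tcp_pos: [0.5307, 0.2577, 0.2479]
ee_rot: [[-0.002, -0.018, 1.0], [-0.001, 1.0, 0.018], [-1.0, -0.001, -0.002]]
wrist_force: [-0.2, -1.2, -1.7]
gripper_width: 0.253
```

Run:
```python
from station import r
import cv2
s=r.sense(); print(s['tcp_pos'],s['ee_rot'],s['time_s'],s['wrist_force'])
for n in ['scene','wrist','side']:
    cv2.imwrite(f'pics/{n}4.png',r.capture(n)[:,:,::-1])
```

```text
[0.53071074 0.25766048 0.24788418] [[-0.00152516 -0.01813604  0.99983437]
 [-0.00137486  0.99983462  0.01813394]
 [-0.99999789 -0.00134698 -0.00154984]] 5.65 [-0.15171428 -1.21873178 -1.74385509]
```

View pics/wrist4.png

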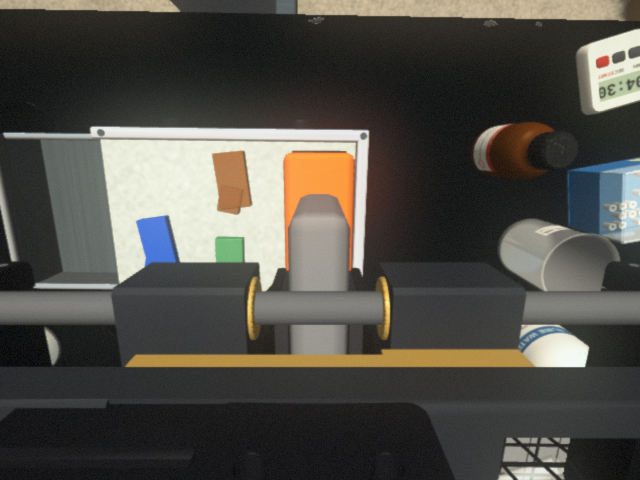

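View pics/side4.png

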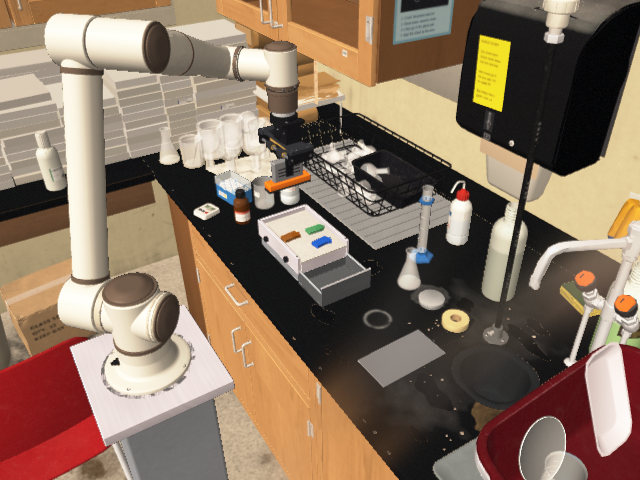

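View pics/scene4.png

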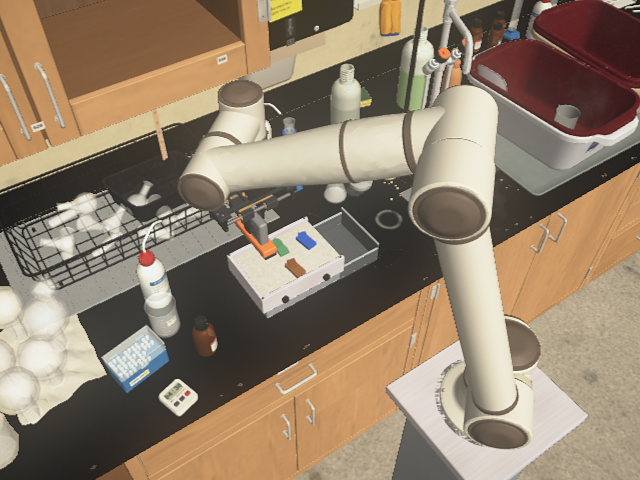

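Run:
```python
import cv2
a=cv2.imread('pics/wrist4.png');cv2.imwrite('pics/w4c.png',cv2.resize(a[115:300,80:390],None,fx=2.55,fy=2.55,interpolation=cv2.INTER_CUBIC))
```

```text
(no output)
```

View pics/w4c.png

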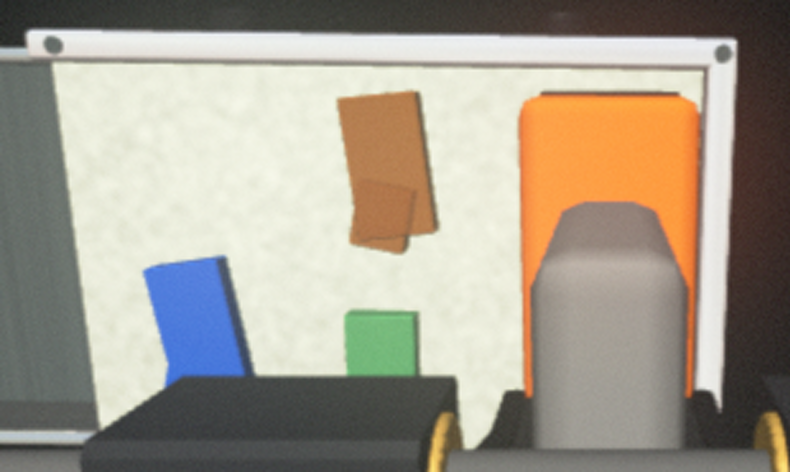

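Run:
```python
from h import *
s=r.sense()
g=lambda u:(u[0]/2.55+80-.3,u[1]/2.55+115-.3)
f=lambda u,z:wray(g(u),z,s)
for zp in(.076,.080):
    zr=zp+.015
    o1,o2,i1,i2=f((28,32),zr),f((737,40),zr),f((55,61),zr),f((707,69),zr)
    b1=f((721,410),zr); e1,e2=f((53,64),zp),f((98,430),zp)
    ib=f((697,400),zr)
    print(zp,[v[:2].round(4).tolist() for v in(o1,o2,i1,i2,b1,ib,e1,e2)])
    for a,b in((o2,o1),(i2,i1)):print('yaw',np.degrees(np.arctan2(b[0]-a[0],-(b[1]-a[1]))))
    print('yawx',np.degrees(np.arctan2(e2[1]-e1[1],e2[0]-e1[0])),np.degrees(np.arctan2(b1[1]-o2[1],b1[0]-o2[0])))
zt=s['tcp_pos'][2]-.0445+.026
print('foot',[f(u,zt).round(4) for u in((519,97),(699,100),(527,395),(692,395))])
```

```text
0.076 [[0.4482, 0.0628], [0.4468, 0.2989], [0.4574, 0.0705], [0.4563, 0.2893], [0.5773, 0.2997], [0.5736, 0.2907], [0.458, 0.0607], [0.5949, 0.0601]]
yaw 0.3348151411278874
yaw 0.27628403214071223
yawx -0.2697243365224131 0.34571883227487116
0.08 [[0.4485, 0.0653], [0.4471, 0.2984], [0.4575, 0.0729], [0.4565, 0.2889], [0.5759, 0.2992], [0.5722, 0.2903], [0.4581, 0.0631], [0.5934, 0.0625]]
yaw 0.3348151411278863
yaw 0.2762840321407048
yawx -0.26972433652239614 0.3457188322748784
foot [array([0.4663, 0.2396, 0.2302]), array([0.4663, 0.2734, 0.2302]), array([0.525 , 0.2408, 0.2302]), array([0.5245, 0.2743, 0.2302])]
```

Run:
```python
from h import *
print('wash cap',tri((288,158),(146,257)),'neck tip',tri((282,140),(150,222)),'base',ray('side',(289,203),0),ray('scene',(163,305),0))
print('beaker',ray('side',(263,205),0),ray('scene',(166,332),0),'rack corner',tri((375,210),(232,180)))
```

```text
wash cap [0.65415081 0.48130563 0.16255346] neck tip [0.6348589  0.45291915 0.25904014] base [0.64126076 0.46787452 0.        ] [0.63204238 0.48060391 0.        ]
beaker [0.56008589 0.50495151 0.        ] [0.55470222 0.50870642 0.        ] rack corner [0.80307366 0.16693816 0.09888751]
```

Emit:
{"api": "move_arm", "payload": {"increments": [0,0,0,0.015,0,0,0,0,0,0,0.035,0,0,0,0,0,0,0.055,0,-0.0015,0,0,0,0,0.075,0,-0.0015,0,0,0,0,0.09,0,-0.0015,0,0,0,0,0.098,0,-0.0015,0,0,0,0,0.098,0,-0.0015,0,0,0,0,0.098,0,-0.0015,0]}}

```text
time_s: 6.47
tcp_pos: [0.53, 0.2581, 0.1511]
ee_rot: [[0.001, -0.018, 1.0], [-0.0, 1.0, 0.018], [-1.0, -0.0, 0.001]]
wrist_force: [0.7, -0.2, -1.8]
gripper_width: 0.252
```

Run:
```python
from station import r
import cv2
s=r.sense(); print(s['tcp_pos'],s['ee_rot'],s['time_s'],s['wrist_force'])
a=r.capture('wrist')[:,:,::-1];cv2.imwrite('pics/w5.png',a);cv2.imwrite('pics/w5c.png',cv2.resize(a[100:290,100:400],None,fx=2.6,fy=2.6,interpolation=cv2.INTER_CUBIC))
a=r.capture('side')[:,:,::-1];cv2.imwrite('pics/s5c.png',cv2.resize(a[170:300,230:360],None,fx=4.5,fy=4.5,interpolation=cv2.INTER_CUBIC))
```

```text
[0.52999448 0.25805817 0.15108522] [[ 6.10739894e-04 -1.78871080e-02  9.99839826e-01]
 [-7.99606644e-05  9.99840009e-01  1.78871601e-02]
 [-9.99999810e-01 -9.08722591e-05  6.09211916e-04]] 6.4667 [ 0.66356717 -0.17346325 -1.7577086 ]
```

View pics/w5c.png

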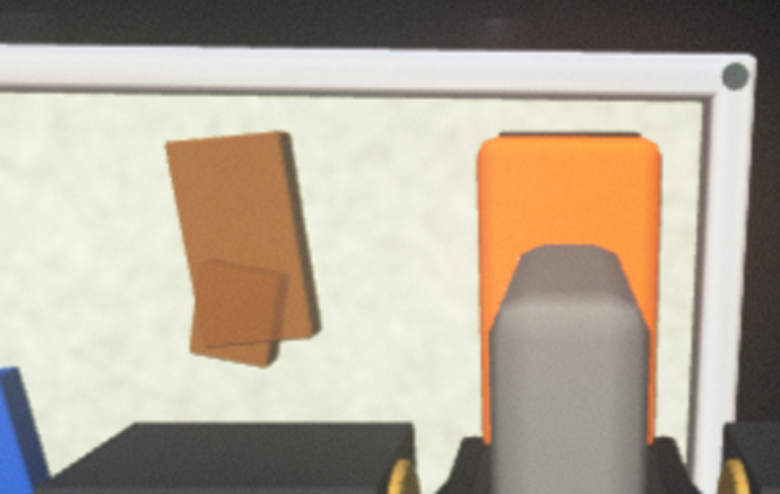

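View pics/s5c.png

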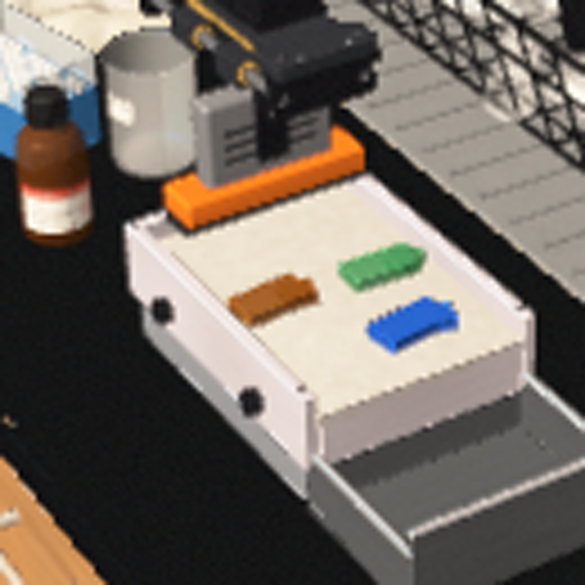

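Run:
```python
from h import *
s=r.sense()
g=lambda u:(u[0]/2.6+100-.3,u[1]/2.6+100-.3)
f=lambda u,z:wray(g(u),z,s)
zt=s['tcp_pos'][2]-.0445+.026; zb=zt-.026
for zp in(.078,):
    zr=zp+.015
    a,b,c,d=f((0,92),zr),f((705,101),zr),f((0,44),zr),f((755,56),zr)
    e=f((690,450),zr); o=f((735,420),zr)
    print([v[:2].round(4).tolist() for v in(a,b,c,d,e,o)])
    for p,q in((b,a),(d,c)):print('yaw',np.degrees(np.arctan2(q[0]-p[0],-(q[1]-p[1]))))
    print('yawback',np.degrees(np.arctan2(e[1]-b[1],e[0]-b[0])),np.degrees(np.arctan2(o[1]-d[1],o[0]-d[0])))
print('foot top',[f(u,zt).round(4) for u in((478,137),(661,141),(486,440),(650,440))])
print('foot bottom edge front',[f(u,zb).round(4) for u in((500,132),(640,134))])
```

```text
[[0.4579, 0.1306], [0.457, 0.2885], [0.4477, 0.1319], [0.4472, 0.2991], [0.5397, 0.2894], [0.5318, 0.3]]
yaw 0.34299056112935694
yaw 0.18441004226415456
yawback 0.5697174682686339 0.5816428271798149
foot top [array([0.4656, 0.2413, 0.1335]), array([0.4657, 0.275 , 0.1335]), array([0.5241, 0.2426, 0.1335]), array([0.5236, 0.2752, 0.1335])]
foot bottom edge front [array([0.4646, 0.2435, 0.1075]), array([0.4645, 0.2731, 0.1075])]
```

Emit:
{"api": "move_arm", "payload": {"increments": [0.4,0,0,0.005,0,-0.0015,0,0.4,0,0,0.01,0,-0.0015,0,0.4,0,0,0.015,0,-0.0015,0,0.4,0,0,0.02,0,-0.0015,0,0.4,0,0,0.023,0,-0.0015,0,0.4,0,0,0.025,0,-0.0015,0,0.4,0,0,0.025,0,-0.0015,0,0.4,0,0,0.025,0,-0.0015,0,0.4,0,0,0.025,0,-0.0015,0]}}

```text
time_s: 7.32
tcp_pos: [0.5282, 0.2586, 0.1257]
ee_rot: [[0.0, -0.012, 1.0], [0.0, 1.0, 0.012], [-1.0, 0.0, 0.0]]
wrist_force: [0.8, 0.7, -2.3]
gripper_width: 0.254
```

Emit:
{"api": "move_arm", "payload": {"increments": [0,0,0,0.001,0,0,0,0,0,0,0.002,0,0,0,0,0,0,0.002,0,0,0,0,0,0,0.002,0,0,0]}}

```text
time_s: 7.65
tcp_pos: [0.5284, 0.2587, 0.1241]
ee_rot: [[0.001, -0.012, 1.0], [0.0, 1.0, 0.012], [-1.0, 0.0, 0.001]]
wrist_force: [0.8, 0.2, 0.4]
gripper_width: 0.249
```

Emit:
{"api": "move_arm", "payload": {"increments": [0,0,0,0.001,0,0,0,0,0,0,0.002,0,0,0,0,0,0,0.002,0,0,0,0,0,0,0.002,0,0,0]}}

```text
time_s: 7.98
tcp_pos: [0.5284, 0.2587, 0.1221]
ee_rot: [[0.001, -0.012, 1.0], [0.0, 1.0, 0.012], [-1.0, 0.0, 0.001]]
wrist_force: [0.2, 0.8, 2.7]
gripper_width: 0.25
```

Run:
```python
from station import r
import cv2
s=r.sense(); print(s['tcp_pos'],s['ee_rot'],s['time_s'],s['wrist_force'],s['moment'])
```

```text
[0.52839011 0.25870986 0.1220954 ] [[ 9.42453549e-04 -1.16186567e-02  9.99932057e-01]
 [ 4.85591257e-04  9.99932388e-01  1.16182029e-02]
 [-9.99999438e-01  4.74608648e-04  9.48031746e-04]] 7.9833 [0.1800693  0.77984097 2.74473724] [-0.06973354  0.21255821  0.0060521 ]
```

Emit:
{"api": "move_arm", "payload": {"increments": [0,0,0,0.001,0,0,0,0,0,0,0.002,0,0,0,0,0,0,0.003,0,0,0,0,0,0,0.004,0,0,0,0,0,0,0.004,0,0,0,0,0,0,0.004,0,0,0]}}

```text
time_s: 8.48
tcp_pos: [0.5285, 0.2587, 0.1187]
ee_rot: [[0.001, -0.012, 1.0], [0.0, 1.0, 0.012], [-1.0, 0.0, 0.001]]
wrist_force: [-0.8, 0.3, 7.7]
gripper_width: 0.249
```

Run:
```python
from station import r
import cv2
s=r.sense(); print(s['tcp_pos'],s['ee_rot'],s['time_s'],s['wrist_force'],s['moment'])
a=r.capture('wrist')[:,:,::-1];cv2.imwrite('pics/w6c.png',cv2.resize(a[60:290,100:400],None,fx=2.6,fy=2.6,interpolation=cv2.INTER_CUBIC))
a=r.capture('side')[:,:,::-1];cv2.imwrite('pics/s6c.png',cv2.resize(a[170:300,230:360],None,fx=4.5,fy=4.5,interpolation=cv2.INTER_CUBIC))
```

```text
[0.52848889 0.25873927 0.1187393 ] [[ 1.28744740e-03 -1.18615313e-02  9.99928821e-01]
 [ 4.13648028e-04  9.99929570e-01  1.18610076e-02]
 [-9.99999086e-01  3.98348162e-04  1.29226322e-03]] 8.4833 [-0.83005726  0.29624722  7.69205862] [-0.0903095   0.70203895 -0.04921627]
```

View pics/w6c.png

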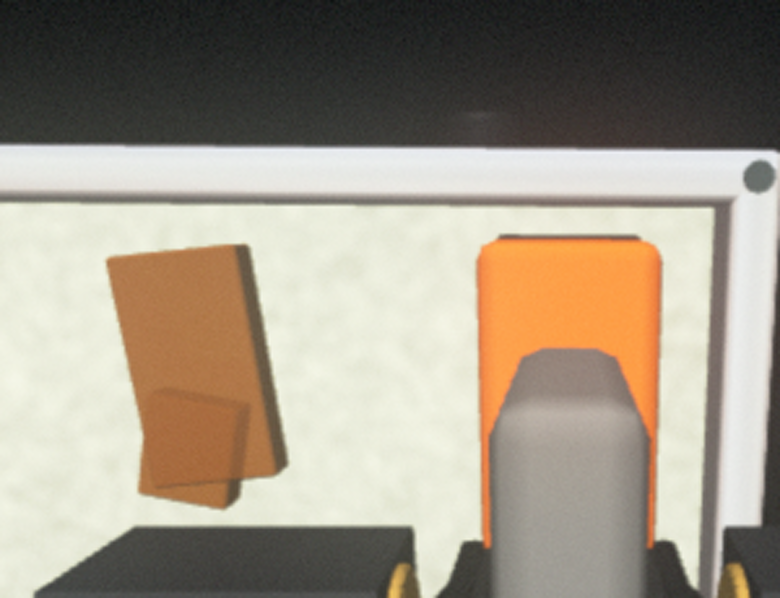

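View pics/s6c.png

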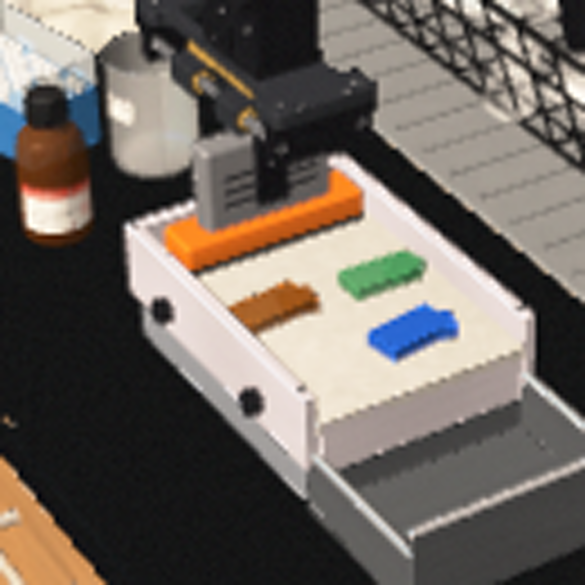

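Emit:
{"api": "move_arm", "payload": {"increments": [0,0.3,0,0,0,0,0,0,0.3,0,0,0,0,0,0,0.3,0,0,0,0,0]}}

```text
time_s: 8.83
tcp_pos: [0.5285, 0.2587, 0.1188]
ee_rot: [[-0.004, -0.012, 1.0], [0.001, 1.0, 0.012], [-1.0, 0.001, -0.004]]
wrist_force: [-3.2, -0.5, 7.7]
gripper_width: 0.25
```

Run:
```python
from station import r
s=r.sense(); print(s['tcp_pos'],s['ee_rot'],s['time_s'],s['wrist_force'],s['moment'])
```

```text
[0.52846469 0.2587388  0.11882458] [[-3.54105382e-03 -1.19863193e-02  9.99921891e-01]
 [ 5.86039253e-04  9.99927964e-01  1.19884675e-02]
 [-9.99993559e-01  6.28445287e-04 -3.53377428e-03]] 8.8333 [-3.24721481 -0.45183607  7.69279774] [-0.22957713  0.32297852 -0.08124968]
```

Emit:
{"api": "move_arm", "payload": {"increments": [0,0,0,0,-0.002,-0.0005,0,0,0,0,0,-0.005,-0.001,0,0,0,0,0,-0.01,-0.001,0,0,0,0,0,-0.016,-0.001,0,0,0,0,0,-0.023,-0.001,0,0,0,0,0,-0.03,-0.001,0,0,0,0,0,-0.037,-0.001,0,0,0,0,0,-0.044,-0.0012,0,0,0,0,0,-0.05,-0.0012,0,0,0,0,0,-0.055,-0.0012,0,0,0,0,0,-0.058,-0.0012,0,0,0,0,0,-0.06,-0.0012,0]}}

```text
time_s: 9.83
tcp_pos: [0.5296, 0.2005, 0.1194]
ee_rot: [[0.001, -0.011, 1.0], [0.005, 1.0, 0.011], [-1.0, 0.005, 0.001]]
wrist_force: [0.6, 5.6, 7.3]
gripper_width: 0.25
```

Run:
```python
from station import r
import cv2
s=r.sense(); print(s['tcp_pos'],s['ee_rot'],s['time_s'],s['wrist_force'],s['moment'])
a=r.capture('wrist')[:,:,::-1];cv2.imwrite('pics/w7c.png',cv2.resize(a[60:290,100:400],None,fx=2.6,fy=2.6,interpolation=cv2.INTER_CUBIC))
a=r.capture('side')[:,:,::-1];cv2.imwrite('pics/s7c.png',cv2.resize(a[170:300,230:360],None,fx=4.5,fy=4.5,interpolation=cv2.INTER_CUBIC))
```

```text
[0.52956455 0.20050671 0.11938114] [[ 6.13870398e-04 -1.14803678e-02  9.99933910e-01]
 [ 4.73661439e-03  9.99922915e-01  1.14773337e-02]
 [-9.99988594e-01  4.72925575e-03  6.68201153e-04]] 9.8333 [0.6416011  5.55003453 7.30832334] [ 1.46146102  0.31013881 -0.1320925 ]
```

View pics/w7c.png

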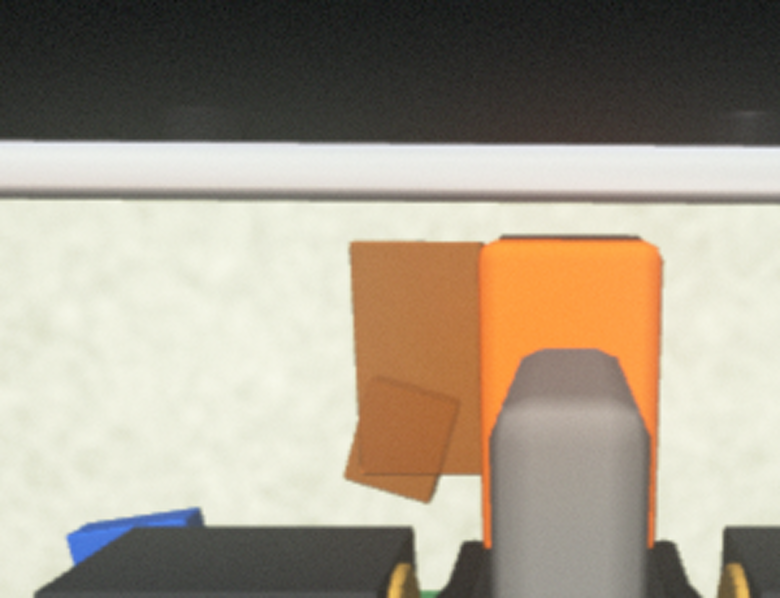

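View pics/s7c.png

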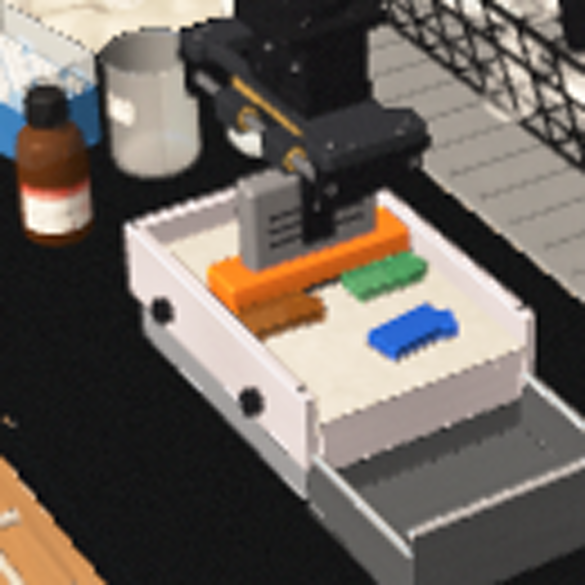

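Emit:
{"api": "move_arm", "payload": {"increments": [0,0,0,0.0005,-0.003,-0.0003,0,0,0,0,0.001,-0.008,-0.0006,0,0,0,0,0.001,-0.015,-0.0008,0,0,0,0,0.001,-0.023,-0.0008,0,0,0,0,0.001,-0.032,-0.0008,0,0,0,0,0.001,-0.041,-0.0008,0,0,0,0,0.001,-0.05,-0.0008,0,0,0,0,0.001,-0.059,-0.0008,0,0,0,0,0.001,-0.068,-0.0008,0,0,0,0,0.001,-0.076,-0.0008,0,0,0,0,0.001,-0.082,-0.0008,0,0,0,0,0.001,-0.085,-0.0008,0]}}

```text
time_s: 10.93
tcp_pos: [0.5302, 0.1152, 0.1186]
ee_rot: [[0.002, -0.011, 1.0], [0.004, 1.0, 0.011], [-1.0, 0.004, 0.002]]
wrist_force: [0.6, 5.8, 7.7]
gripper_width: 0.254
```

Run:
```python
from station import r
import cv2
s=r.sense(); print(s['tcp_pos'],s['ee_rot'],s['time_s'],s['wrist_force'],s['moment'])
a=r.capture('wrist')[:,:,::-1];cv2.imwrite('pics/w8c.png',cv2.resize(a[60:290,100:400],None,fx=2.6,fy=2.6,interpolation=cv2.INTER_CUBIC))
a=r.capture('side')[:,:,::-1];cv2.imwrite('pics/s8c.png',cv2.resize(a[190:320,250:380],None,fx=4.5,fy=4.5,interpolation=cv2.INTER_CUBIC))
```

```text
[0.53020341 0.1151842  0.11857751] [[ 0.00158854 -0.01103793  0.99993782]
 [ 0.00428495  0.99992998  0.01103104]
 [-0.99998956  0.00426716  0.00163573]] 10.9333 [0.57151687 5.76264301 7.70732367] [ 1.76532989  0.34672862 -0.23176251]
```

View pics/w8c.png

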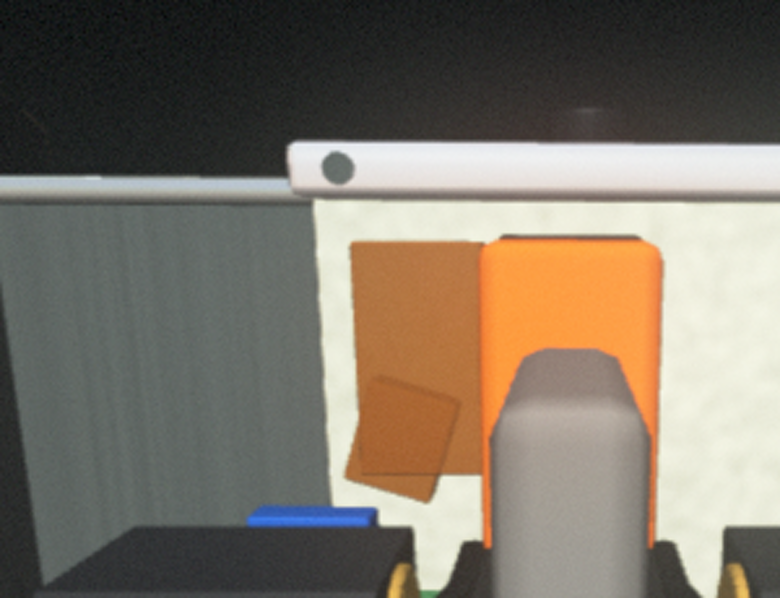

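View pics/s8c.png

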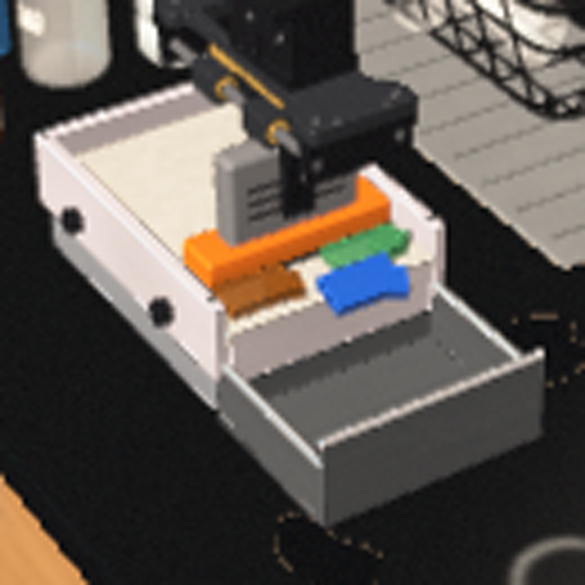

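Emit:
{"api": "move_arm", "payload": {"increments": [0,0,0,0,-0.003,0,0,0,0,0,0,-0.008,0,0,0,0,0,0,-0.014,0,0,0,0,0,0,-0.02,0,0,0,0,0,0,-0.026,0,0,0,0,0,0,-0.031,0,0,0,0,0,0,-0.036,0,0,0,0,0,0,-0.039,0,0,0,0,0,0,-0.041,0,0,0,0,0,0,-0.041,0,0,0,0,0,0,-0.041,0,0]}}

```text
time_s: 11.95
tcp_pos: [0.5308, 0.074, 0.1187]
ee_rot: [[0.001, -0.012, 1.0], [0.003, 1.0, 0.012], [-1.0, 0.003, 0.001]]
wrist_force: [1.6, 3.0, 10.4]
gripper_width: 0.251
```

Run:
```python
from station import r
import cv2
s=r.sense(); print(s['tcp_pos'],s['ee_rot'],s['time_s'],s['wrist_force'],s['moment'])
a=r.capture('wrist')[:,:,::-1];cv2.imwrite('pics/w9c.png',cv2.resize(a[60:290,100:400],None,fx=2.6,fy=2.6,interpolation=cv2.INTER_CUBIC))
a=r.capture('side')[:,:,::-1];cv2.imwrite('pics/s9c.png',cv2.resize(a[190:320,250:380],None,fx=4.5,fy=4.5,interpolation=cv2.INTER_CUBIC))
```

```text
[0.53077298 0.07400535 0.11868807] [[ 0.00142646 -0.01165077  0.99993111]
 [ 0.00278074  0.99992831  0.01164677]
 [-0.99999512  0.00276393  0.00145876]] 11.95 [ 1.56902395  3.02066093 10.35670381] [ 1.05566201  0.1934867  -0.19059329]
```

View pics/w9c.png

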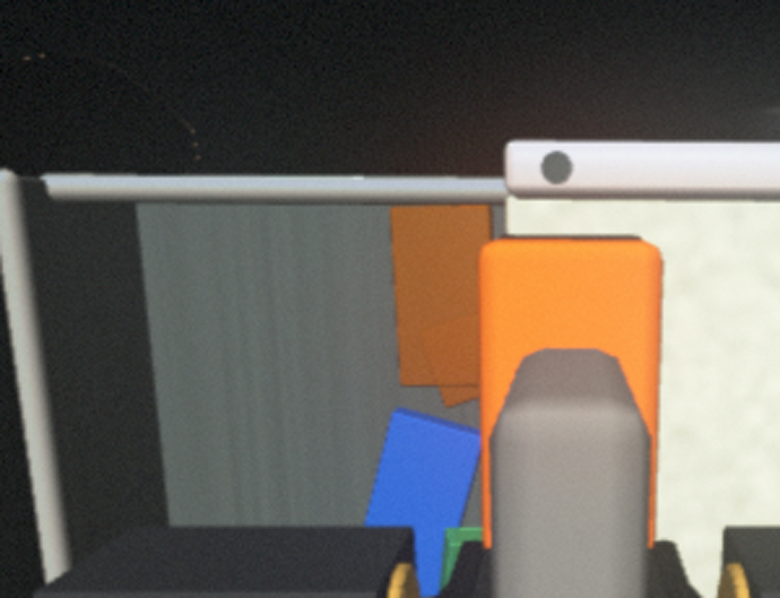

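View pics/s9c.png

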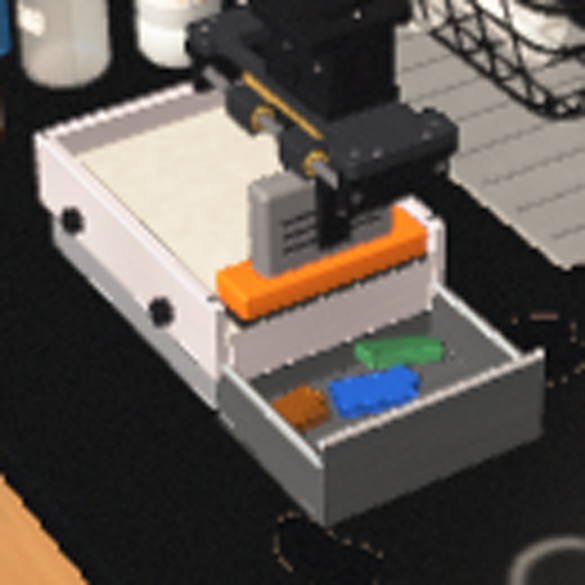

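Emit:
{"api": "move_arm", "payload": {"increments": [0,0,0,-0.01,0,0,0,0,0,0,-0.025,0,0,0,0,0,0,-0.05,0,0,0,0,0,0,-0.08,-0.005,0,0,0,0,0,-0.11,-0.02,-0.001,0,0,-0.3,0,-0.13,-0.045,-0.002,0,0,-0.3,0,-0.13,-0.075,-0.004,0,0,-0.3,0,-0.13,-0.11,-0.005,0,0,-0.3,0,-0.13,-0.145,-0.007,0,0,-0.3,0,-0.13,-0.18,-0.009,0,-0.3,-0.3,0,-0.13,-0.21,-0.01,0,-0.7,-0.3,0,-0.13,-0.235,-0.011,0]}}

```text
time_s: 13.05
tcp_pos: [0.5189, -0.1645, 0.2453]
ee_rot: [[-0.003, -0.022, 1.0], [0.001, 1.0, 0.022], [-1.0, 0.001, -0.003]]
wrist_force: [1.2, 0.1, -2.2]
gripper_width: 0.256
```

Run:
```python
from station import r
import cv2
s=r.sense(); print(s['tcp_pos'],s['ee_rot'],s['time_s'],s['wrist_force'],s['moment'])
a=r.capture('side')[:,:,::-1];cv2.imwrite('pics/s10.png',a)
```

```text
[ 0.51885028 -0.16446967  0.24527723] [[-3.46121684e-03 -2.24222345e-02  9.99742599e-01]
 [ 8.41970832e-04  9.99748167e-01  2.24252744e-02]
 [-9.99993656e-01  9.19372845e-04 -3.44146632e-03]] 13.05 [ 1.20755948  0.08873017 -2.23766607] [ 0.0365093  -0.17340621  0.00776015]
```

View pics/s10.png

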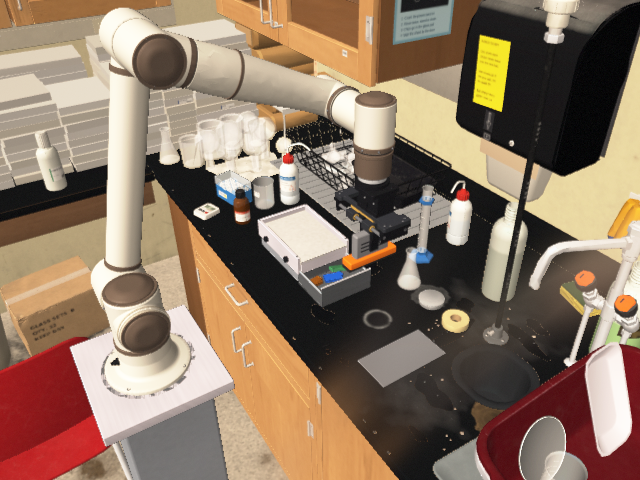

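Emit:
{"api": "move_arm", "payload": {"increments": [0,0,0,0,-0.03,-0.001,0,0,0,0,0,-0.065,-0.002,0,0,0,0,0,-0.1,-0.003,0,0,0,0,0.01,-0.125,-0.004,0,0,0,0,0.035,-0.14,-0.004,0,0,0,0,0.065,-0.146,-0.004,0,0,0,0,0.1,-0.146,-0.004,0,0,0,0,0.125,-0.146,-0.004,0,0,0,0,0.145,-0.146,-0.004,0,0,0,0,0.155,-0.146,-0.004,0,0,0,0,0.155,-0.146,-0.004,0,0,0,0,0.155,-0.146,-0.004,0]}}

```text
time_s: 14.1
tcp_pos: [0.5199, -0.3087, 0.0914]
ee_rot: [[-0.001, -0.024, 1.0], [0.0, 1.0, 0.024], [-1.0, 0.0, -0.001]]
wrist_force: [-0.5, 0.1, -1.9]
gripper_width: 0.251
```

Run:
```python
from station import r
import cv2
s=r.sense(); print(s['tcp_pos'],s['ee_rot'],s['time_s'],s['wrist_force'],s['moment'])
a=r.capture('wrist')[:,:,::-1];cv2.imwrite('pics/w11.png',a)
a=r.capture('side')[:,:,::-1];cv2.imwrite('pics/s11.png',cv2.resize(a[260:400,330:480],None,fx=5,fy=4))
```

```text
[ 0.51986825 -0.30865455  0.09141569] [[-1.23588269e-03 -2.39603656e-02  9.99712145e-01]
 [ 1.00364826e-04  9.99712901e-01  2.39605078e-02]
 [-9.99999231e-01  1.29948313e-04 -1.23312310e-03]] 14.1 [-0.47659882  0.05540102 -1.9089731 ] [-0.05332738 -0.20828569  0.00365312]
```

View pics/w11.png

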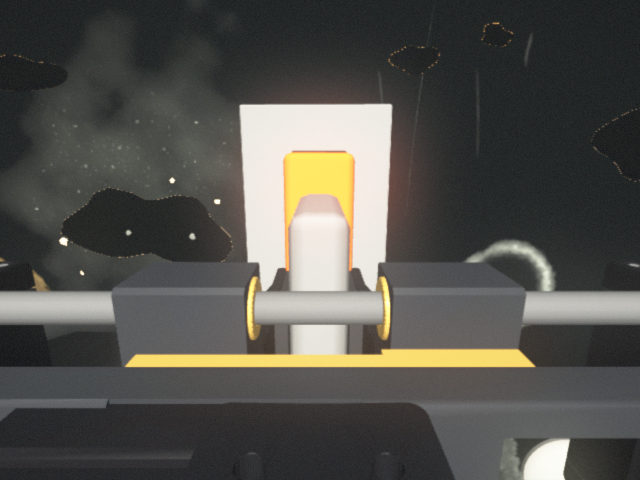

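View pics/s11.png

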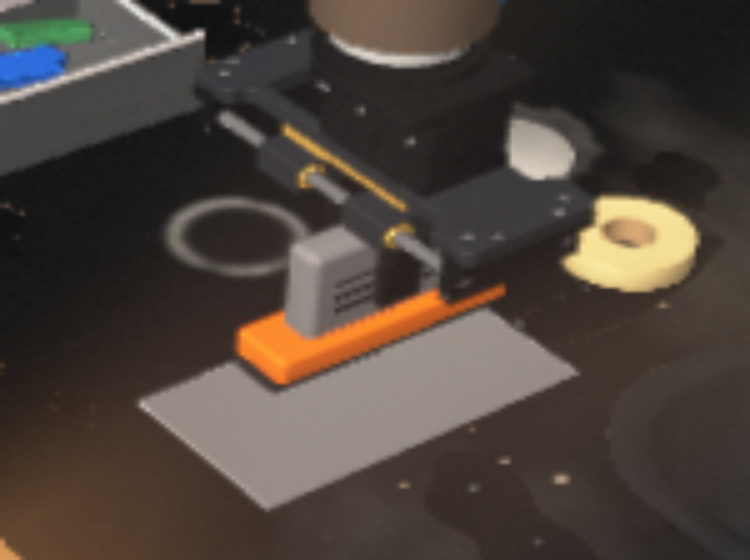

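Run:
```python
from h import *
s=r.sense()
for u in((241,105),(392,104),(246,260),(386,260)):print('pad',wray(u,.004,s).round(4))
z=s['tcp_pos'][2]-.0185
for u in((285,154),(354,154),(287,260),(351,260)):print('foot',wray(u,z,s).round(4))
```

```text
pad [ 0.4273 -0.3614  0.004 ]
pad [ 0.4243 -0.263   0.004 ]
pad [ 0.5331 -0.3609  0.004 ]
pad [ 0.5306 -0.2594  0.004 ]
foot [ 0.4571 -0.3261  0.0747]
foot [ 0.4563 -0.2932  0.0747]
foot [ 0.51   -0.325   0.0747]
foot [ 0.5092 -0.2921  0.0747]
```

Emit:
{"api": "move_arm", "payload": {"increments": [0,0,0,0.01,-0.001,-0.003,0,0,0,0,0.02,-0.001,-0.003,0,0,0,0,0.03,-0.001,-0.003,0,0,0,0,0.035,-0.001,-0.003,0,0,0,0,0.038,-0.001,-0.003,0,0,0,0,0.04,-0.001,-0.003,0,0,0,0,0.041,-0.001,-0.003,0,0,0,0,0.041,-0.001,-0.003,0,0,0,0,0.041,-0.001,-0.003,0]}}

```text
time_s: 14.95
tcp_pos: [0.5164, -0.3096, 0.0522]
ee_rot: [[-0.001, -0.024, 1.0], [-0.0, 1.0, 0.024], [-1.0, -0.0, -0.001]]
wrist_force: [-4.5, 2.5, 7.0]
gripper_width: 0.248
```

Emit:
{"api": "move_arm", "payload": {"increments": [0,0,0,0.0005,0,0,0,0,0,0,0.001,0,0,0,0,0,0,0.001,0,0,0,0,0,0,0.001,0,0,0]}}

```text
time_s: 15.28
tcp_pos: [0.5164, -0.3096, 0.0521]
ee_rot: [[-0.001, -0.025, 1.0], [-0.0, 1.0, 0.025], [-1.0, -0.0, -0.001]]
wrist_force: [-6.0, 3.8, 11.3]
gripper_width: 0.251
```

Emit:
{"api": "move_arm", "payload": {"increments": [0,0,0,-0.001,0,0,0,0,0,0,-0.0018,0,0,0,0,0,0,-0.0018,0,0,0]}}

```text
time_s: 15.53
tcp_pos: [0.5167, -0.3098, 0.0521]
ee_rot: [[-0.001, -0.024, 1.0], [-0.0, 1.0, 0.024], [-1.0, -0.0, -0.001]]
wrist_force: [-3.6, 1.8, 6.6]
gripper_width: 0.25
```

Run:
```python
from station import r
import cv2
s=r.sense(); print(s['tcp_pos'],s['ee_rot'],s['time_s'],s['wrist_force'],s['moment'])
a=r.capture('side')[:,:,::-1];cv2.imwrite('pics/s12.png',cv2.resize(a[260:400,330:480],None,fx=5,fy=4))
```

```text
[ 0.51674413 -0.30976477  0.05211564] [[-7.98647579e-04 -2.39593869e-02  9.99712614e-01]
 [-1.31737747e-04  9.99712926e-01  2.39592892e-02]
 [-9.99999672e-01 -1.12564859e-04 -8.01574664e-04]] 15.5333 [-3.63870268  1.81628349  6.63065538] [ 0.52268925  1.05714591 -0.06690514]
```

View pics/s12.png

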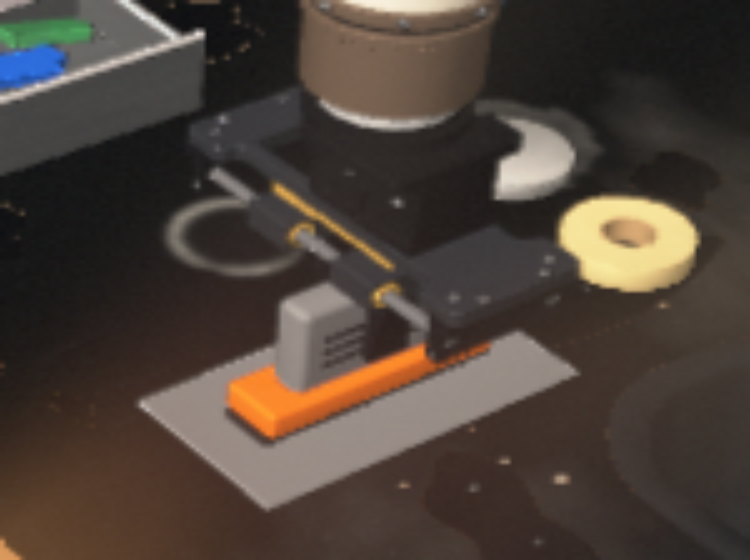

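Emit:
{"api": "move_arm", "payload": {"increments": [0,0,0,-0.001,0,0,0,0,0,0,-0.0015,0,0,0.018,0,0,0,-0.0015,0,0,0.022,0,0,0,-0.0015,0,0,0.026,0,0,0,-0.0015,0,0,0.035,0,0,0,-0.0015,0,0,0.05,0,0,0,-0.0015,0,0,0.07,0,0,0,-0.0015,0,0,0.08,0,0,0,-0.0015,0,0,0.08,0,0,0,-0.0015,0,0,0.08]}}

```text
time_s: 16.42
tcp_pos: [0.5171, -0.3097, 0.053]
ee_rot: [[0.0, -0.024, 1.0], [-0.0, 1.0, 0.024], [-1.0, -0.0, 0.0]]
wrist_force: [0.1, 0.5, 0.1]
gripper_width: 0.663
```

Emit:
{"api": "move_arm", "payload": {"increments": [0,0,0,0,0,0,0.08,0,0,0,-0.005,0,0,0.08,0,0,0,-0.02,0,0,0.08,0,0,0,-0.045,0,0,0.08,0,0,0,-0.08,0,0,0.08,0,0,0,-0.12,0,0,0.08,0,0,0,-0.16,0,0,0.08,0,0,0,-0.2,0,0,0.08,0,0,0,-0.22,0,0,0.08,0,0,0,-0.22,0,0,0.08]}}

```text
time_s: 17.25
tcp_pos: [0.5192, -0.311, 0.2804]
ee_rot: [[0.012, -0.024, 1.0], [-0.006, 1.0, 0.024], [-1.0, -0.006, 0.012]]
wrist_force: [0.6, 0.5, 0.3]
gripper_width: 0.92
```

Run:
```python
from station import r
import cv2
s=r.sense(); print(s['tcp_pos'],s['time_s'],s['wrist_force'])
a=r.capture('side')[:,:,::-1];cv2.imwrite('pics/s13.png',cv2.resize(a[180:400,200:490],None,fx=2.7,fy=2.7))
a=r.capture('wrist')[:,:,::-1];cv2.imwrite('pics/w13c.png',cv2.resize(a[115:290,250:390],None,fx=3.4,fy=3.4))
cv2.imwrite('pics/c13.png',r.capture('scene')[:,:,::-1])
```

```text
[ 0.51920142 -0.31102772  0.28036016] 17.25 [0.61398747 0.47584563 0.30577423]
```

View pics/s13.png

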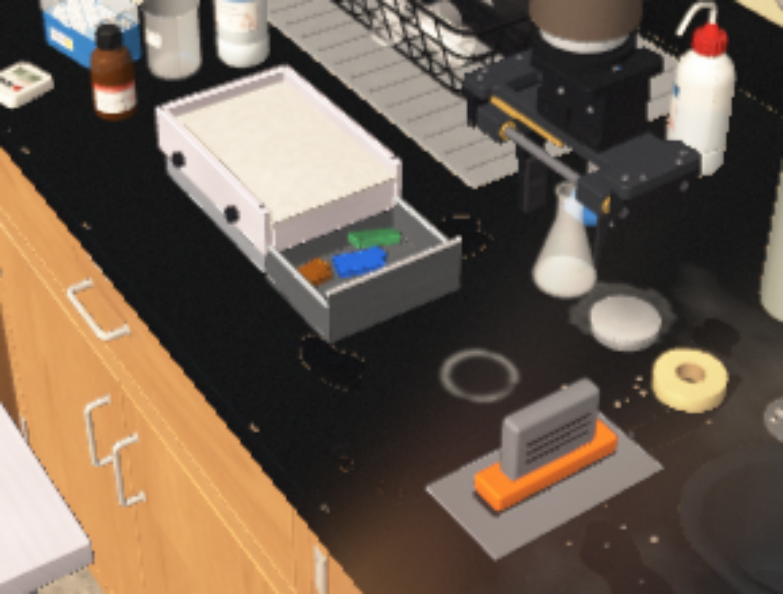

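View pics/w13c.png

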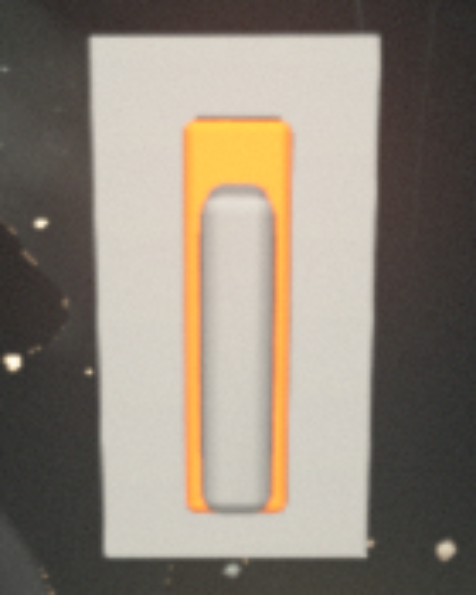

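View pics/c13.png

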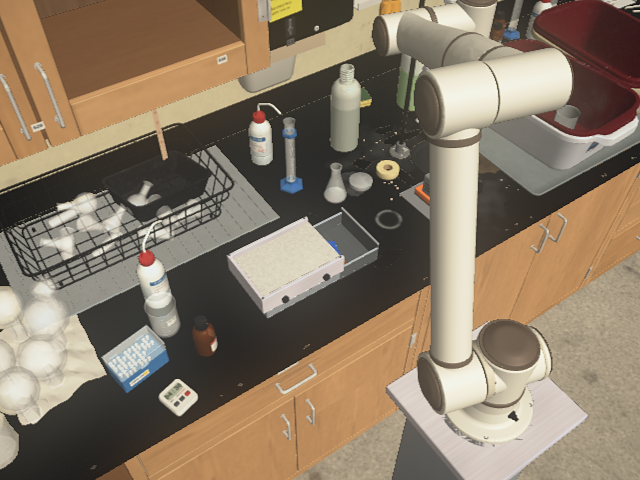

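Emit:
{"api": "move_arm", "payload": {"increments": [0,0,0,0,0,0,0.08,0,0,0,0,0,0,0.08,0,0,0,0,0,0,0.08]}}

```text
time_s: 17.65
tcp_pos: [0.5166, -0.3096, 0.2715]
ee_rot: [[-0.003, -0.024, 1.0], [0.001, 1.0, 0.024], [-1.0, 0.001, -0.003]]
wrist_force: [0.4, -0.4, 0.8]
gripper_width: 0.922
```

Run:
```python
from station import r
print(r.finish_job(), r.sense()['time_s'])
```

```text
the job is handed in; nothing more can be done
the job is handed in; nothing more can be done
```

The three off-cuts are in the steel tray, and the scraper stands upright on the middle of its rest pad. I handed the job in at about 17.7 s.

- **Scrape:** I gripped the scraper, felt for the plate with the wrist force, and pressed down at the back before moving. At every stop the force and height readings put the plate about 5.5 to 8 mm down. That is inferred from readings at the four stops, not measured continuously between them. I scraped until the front face was a few mm past the open edge.
- **Last checks:** The final pictures show the plate empty and all three off-cuts lying in the tray. The scraper is centred and parallel on its pad, the other lab things look unmoved, and the gripper is clear.
- **Disagreements:**
  - The block slipped about 3.5 mm down in the fingers at pick-up, because the grip had not fully closed when I lifted. It therefore touched the pad early on its return, at about 13 N, before I let it go.
  - The camera estimates of the stand's angle differed by about 0.7° (0.3° against 1.0°). I used an angle in between, and in the wrist pictures the scraper stayed parallel to the rim and clear of it.

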